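# Read the job tag of a tool carrier with the hand-held code reader

### The arm

A 6-joint arm with a two-finger parallel gripper is mounted at the origin on the work surface. World frame = base frame: x ahead of the robot, y to its left, z up, the work surface at z = 0. Lengths are in mm, angles in rad, forces in N, time in s.
With the tool pointing down it reaches from about 375 to 750 mm from the base axis. Payload 9 kg.
Tool frame: the origin (TCP) lies at the very end of the fingers, on their centre line; the grasp point (between the pads) lies 19 mm behind it; z points along the fingers, x is the direction in which the jaws open and shut, and the axes are right-handed (so a half turn about z gives the same grasp; the last joint's range is limited). The gripper opens to 85 mm and grips with 20 to 120 N. Pads are 22 mm wide; open, the fingers measure 114 mm over their backs; the gripper's body (76 mm by 85 mm) begins 54 mm behind the grasp point. The pads swing forward as they close: fully open they stand 13 mm farther back than shut.
Start: joints at [-1.489, 0.104, 0.097, 1.564, 0, 1.353], TCP at [177.207, -573.266, 231.331] pointing down, gripper open.
Joint ranges: [-2.99, 2.99], [-0.84, 1.86], [-1.1, 1.16], [-1.84, 2.11], [-1.51, 1.56], [-3.14, 3.14]. Speed limits (rad/s): [2.22, 2.22, 2.57, 3.14, 3.14, 3.14].

### API

Orientations are given as [roll, pitch, yaw] about the fixed x, y, z axes, in that order (R = Rz(yaw) Ry(pitch) Rx(roll)).
In Python, from cell import status, optics, env gives the robot as it stands.
- The arm moves only by the shell command python3 -m inch 'ROWS' [OPENING] [FORCE]. ROWS is JSON, one flat list of numbers, 6 for each row, row after row: the shift along the tool's x, y, z in units of 500 mm (1.0 is 500 mm), then the turn, a rotation vector about the tool's x, y, z in units of 2 pi rad (1.0 is 2 pi rad). In form: [dx, dy, dz, wx, wy, wz, dx, dy, dz, wx, wy, wz, ...]. A call has 1 to 10 rows; each row shifts and turns the commanded pose from where the row before left it, along the tool's axes as they then stand; what a row does not reach is not made up. A row lasts 1/8 s, in which the tool goes at most 62.5 mm and 10.7 degrees, less where a joint would pass 70% of its speed; a pose out of reach is approached as far as the arm can. A call with a number of a shift or a turn outside -1 to 1 is refused whole. A call with a gripper value outside its range is refused whole. OPENING is the finger opening in mm, from 0 to 85.4, set as the call begins (- or left out, the last holds). The fingers move at their own pace and stop on an object; FORCE is the grip in N (left out, the last holds). Time passes only in rows, so rows that do not move let the fingers close. It gives the time, the measured TCP pose, the force and the opening at its end, in the units of the state.
- status.state(): the state, without advancing time (a new reading comes with each control period).
- optics.read_camera(name): name is "scene" or "top"; returns a dict with "frame" (480x640x3 uint8, red, green, blue), "depth" (480x640 float32, mm along the optical axis (not along the pixel's ray), 0 where there is no reading), "camera_matrix" (3x3 intrinsics, pixels), "R" (3x3) and "t" (3): a world point X has camera coordinates R X + t. Camera axes: x right, y down, z forward; pixel columns grow to the right and rows downward; lengths in mm; the calibration is good to about 2 mm. A picture is of the moment at which its call begins.
- env.sign_off(): hands the job in, once; it reports no verdict.
The state is a dict: "time": time; "qpos": joint angles; "joint_vel": joint speeds; "joint_efforts": joint torques, N m; "ee_pos": TCP position; "tcp_rot": TCP orientation; "contact_force": force on the tool from outside, world axes, zero at the start; "moment": the same for the moment, N m; "grip_width": finger opening in mm.
Only numpy, scipy, OpenCV 4.12 (cv2) and the standard library are available. Lean on these libraries where they do the work, as an engineer would, in place of code of your own. Each camera call takes 0.05 s, during which the arm holds its last target. There are 200 camera calls.

### The job

Pick up the code reader from its charging pad and read the tag with the blue frame: point the reader's wide orange mouth square-on at the middle of the tag from about 5 cm away and hold it still there for about two seconds. Then set the reader gently back on its charging pad, standing upright on its mouth, and let go. Do not hit the tool carriers with the reader, do not read the yellow-framed tag, and leave the bottle, the grinding wheel and the brush where they are.

Things in the scene. Friction and masses are not known exactly. Their poses are not given: they have to be found in the camera images.
- reader: code reader, 160 mm long, 0.18 to 0.35 kg, standing on the pad on its mouth: orange bell-shaped hood (64 mm across at the mouth, 60 mm long), above it a round black handle 36 mm in diameter, 60 to 160 mm above the mouth. Origin: centre of the mouth; z from mouth to handle; it looks out along -z. Grip the handle from above, 120 mm above the mouth, any yaw; mass centre about 70 mm above the mouth
- reader_focus (a point): the reader's focus, a point in the air on its axis 50 mm in front of the mouth (at z = -50 mm of the reader): bring it to the middle of the tag
- reader_top (a point): centre of the handle's end, 160 mm from the mouth
- pad: round grey charging pad with a green ring, 110 mm across and 10 mm high, fixed to the bench; origin at the centre of its underside; the reader stands at its middle, on its flat top
- tag_blue: centre of the face of the square code tag with the blue frame (blue frame 80 x 80 mm, white square 58 mm with a black dot code), lying flat on the sloped deck of its carrier. z points straight out of the face (35 degrees from vertical, leaning towards the robot and to its right), x uphill along the deck, y level. About 66 mm above the bench
- tag_yellow: centre of the face of the square code tag with the yellow frame (yellow frame 80 x 80 mm, white square 58 mm with a black dot code), lying flat on the sloped deck of its carrier. z points straight out of the face (35 degrees from vertical, leaning towards the robot and to its right), x uphill along the deck, y level. About 66 mm above the bench. Not to be read
- carrier_blue: inclined tool carrier, fixed; base 150 x 130 mm; deck 130 mm wide rising at 35 degrees from its low edge (30 mm up, local x = -75 mm) to its high edge (130 mm up, x = +64 mm), with four end mills on its upper part (tips about 150 mm up) and the blue-framed tag near the low edge; blue band on its back. Origin: centre of the underside; +x from low to high edge, z up; yaw 0.75 to 1.2
- carrier_yellow: inclined tool carrier, fixed; base 150 x 130 mm; deck 130 mm wide rising at 35 degrees from its low edge (30 mm up, local x = -75 mm) to its high edge (130 mm up, x = +64 mm), with four end mills on its upper part (tips about 150 mm up) and the yellow-framed tag near the low edge; yellow band on its back. Origin: centre of the underside; +x from low to high edge, z up; yaw 0.75 to 1.2
- oil_bottle: bystander: blue bottle with a red cap, 60 mm across, 160 mm tall, standing loose; origin at the centre of its underside
- grinding_wheel: bystander: brick-red grinding wheel, 100 mm across, 26 mm high, lying loose; origin at the centre of its underside
- brush: bystander: bench brush about 180 mm long, lying loose along its x; origin under its middle
There are look-alikes about, which are no part of the job. Several things look just like the pad: the one meant starts nearest to the robot's base.

How it is judged (in metres and radians):
On the way:
1. reader aimed at the blue-framed tag (focus within 22 mm of its middle, axis within 0.22 rad of its normal) and held still (below 0.03 m/s and 0.2 rad/s) for 1.2 s (distance between reader_focus and tag_blue below 0.022 m and angle between the z axis of reader and the z axis of tag_blue, either way round below 0.22 rad and z of reader_top in the frame of tag_blue above 0.12 m and linear speed of reader below 0.03 m/s and angular speed of reader below 0.2 rad/s), for 1.2 s.
At the end, for the whole second after the job is handed in: the reader stands upright (within 0.1 rad) and still on its mouth on the charging pad, its axis within 30 mm of the pad's centre, released (horizontal distance between reader and pad below 0.03 m and z of reader in the frame of pad between 0.006 and 0.014 m and angle between reader's own z axis and vertical below 0.1 rad and height (world z) of reader_top above 0.15 m and linear speed of reader below 0.02 m/s and contact force between the fingers and reader below 0.1 N); the robot touches nothing.
It fails at once if the reader is pressed or knocked against a tool carrier (over 5 N) (contact force between reader and carrier_blue above 5 N or contact force between reader and carrier_yellow above 5 N).
It fails at once if the reader is dropped or rammed onto the charging pad (over 40 N) (contact force between reader and pad above 40 N).
It fails at once if the reader is let go in the air (mouth over 12 mm above the pad's top, untouched by the fingers) (height (world z) of reader above 0.022 m and contact force between the fingers and reader below 0.1 N).
It fails at once if the yellow-framed tag is read (reader still and aimed square-on at it) (distance between reader_focus and tag_yellow below 0.022 m and angle between the z axis of reader and the z axis of tag_yellow, either way round below 0.22 rad and z of reader_top in the frame of tag_yellow above 0.12 m and linear speed of reader below 0.03 m/s and angular speed of reader below 0.2 rad/s).
It fails at once if the bottle, the grinding wheel or the brush is moved more than 20 mm (distance of any of oil_bottle, grinding_wheel, brush from where it was at the start of the episode above 0.02 m).
It also fails if it takes over 51 s, if anything falls off the work surface, if the arm or the gripper's body presses on something with over 40 N, if the wrist force passes 120 N, or if a joint passes its speed limit or range.

## Working session

There is one attempt and no reset: what is moved stays moved. The work goes in short steps, Python scripts to look and compute and a shell command to move; the robot and the scene stay as the last step left them, time stands still between calls to the robot, and variables do not carry over. Pictures are saved under pics/ and viewed, about 8 in all and at most 12, crops included, and the job is handed in when it is done.

```bash
mkdir -p pics; ls; cat > h.py <<'E'
import numpy as np, cv2
from cell import status, optics, env
from scipy.spatial.transform import Rotation as Ro
def cam(n):
    c=optics.read_camera(n); K,R,t=[np.array(c[k],float) for k in("camera_matrix","R","t")]
    d=c["depth"]; v,u=np.mgrid[:480,:640]
    P=np.stack([(u-K[0,2])/K[0,0]*d,(v-K[1,2])/K[1,1]*d,d],-1)
    W=(P-t.ravel())@R   # world
    W[d<=0]=np.nan
    return c["frame"],W
def save(n,im): cv2.imwrite("pics/"+n+".png",im[:,:,::-1])
E
python3 - <<'E'
from h import *
for n in("top","scene"):
    f,W=cam(n); save(n+"1",f); np.savez(n+"1.npz",f=f,W=W)
s=status.state(); print(s)
E
```

```text
pics
{'time': 0.1, 'qpos': array([-1.48869326e+00,  1.04621755e-01,  9.65780638e-02,  1.56388584e+00,
       -3.17905623e-05,  1.35311509e+00]), 'joint_vel': array([ 0.00070962, -0.00133795,  0.00127063, -0.00056442,  0.00037834,
        0.00100712]), 'joint_efforts': array([ 6.78090379e-03, -5.58206642e+01,  5.04721498e+01,  1.30104346e-02,
       -3.37303118e-04, -2.44472986e-06]), 'ee_pos': array([ 177.17530817, -572.95001884,  230.62759368]), 'tcp_rot': array([-3.14137896e+00,  1.11332367e-03, -1.27101188e+00]), 'contact_force': array([0.38329755, 0.031717  , 0.75287311]), 'moment': array([ 0.06093721,  0.01547125, -0.00653211]), 'grip_width': 85.36158062775843}
```

View pics/top1.png

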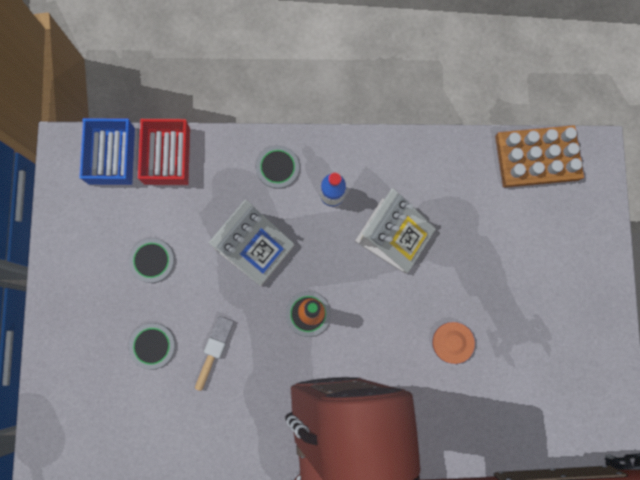

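View pics/scene1.png

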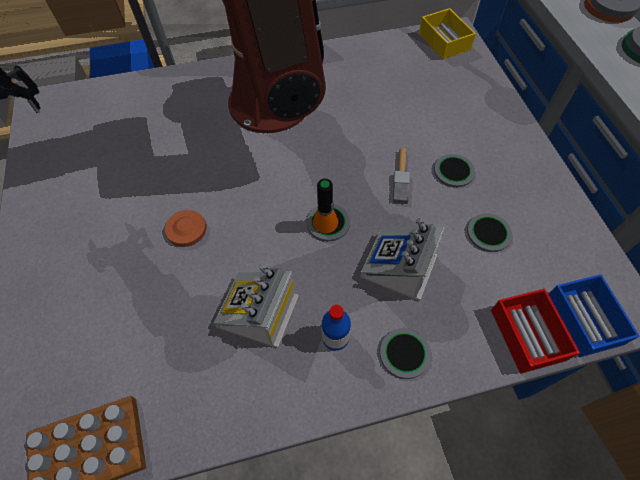

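Top view: the reader (orange hood, green-ended black handle) is at (310,313), standing on a pad. The pad look-alikes are at (278,167), (152,260) and (152,345). The blue tag is at (263,252), yellow at (409,239), bottle (334,187), wheel (454,343) and brush (214,350). The only candidate for the reader is (310,313); the wheel is also orange, but flat. I'll check all of this with a measurement and one crop.

```bash
cat >> h.py <<'E'
def blob(f,W,box,hue,smin=90,vmin=40):
    u0,v0,u1,v1=box; m=np.zeros(f.shape[:2],bool); m[v0:v1,u0:u1]=1
    h=cv2.cvtColor(f,cv2.COLOR_RGB2HSV)
    m&=(h[...,0]>=hue[0])&(h[...,0]<=hue[1])&(h[...,1]>smin)&(h[...,2]>vmin)&np.isfinite(W[...,2])
    return m
E
python3 - <<'E'
from h import *
np.set_printoptions(precision=1,suppress=True)
T=np.load("top1.npz");S=np.load("scene1.npz")
boxes={"tagB":((235,222,290,280),(365,225,412,272),(100,130)),"tagY":((380,210,435,265),(215,270,268,320),(20,35))}
for k,(a,b,h) in boxes.items():
  for n,D,bx in(("top",T,a),("scene",S,b)):
    m=blob(D["f"],D["W"],bx,h,110,50); P=D["W"][m]
    vv,uu=np.nonzero(m)
    z=P[:,2]; P=P[(z>35)&(z<100)]
    c=np.median(P,0); q=P-c
    mid=(lambda r:r)(cv2.minAreaRect(np.c_[uu,vv].astype(np.float32)))
    _,_,V=np.linalg.svd(P-P.mean(0)); nn=V[2]*np.sign(V[2,2])
    # in-plane rect
    x=np.cross([-nn[1],nn[0],0],nn); x/=np.linalg.norm(x); y=np.cross(nn,x)
    if x[2]<0:x=-x;y=-y
    A=np.c_[(P-P.mean(0))@x,(P-P.mean(0))@y].astype(np.float32)
    r=cv2.minAreaRect(A); C=P.mean(0)+r[0][0]*x+r[0][1]*y
    print(k,n,len(P),"mean",P.mean(0),"ctr",C,"size",r[1],"n",nn.round(3),"tilt",np.degrees(np.arccos(nn[2])),"yaw up",np.arctan2(x[1],x[0]),"px",mid)
for n,D,bx,pb in(("top",T,(285,290,335,340),(280,285,335,340)),("scene",S,(300,170,355,240),(300,195,355,245))):
    f,W=D["f"],D["W"]
    m=blob(f,W,bx,(5,15),150,60);P=W[m]; print(n,"orange",len(P),P.min(0),P.max(0),P.mean(0))
    m=blob(f,W,bx,(50,80),60,40)&(W[...,2]>120);P=W[m]; print("greentop",len(P),P.mean(0),P.min(0),P.max(0))
    m=np.zeros(f.shape[:2],bool);m[pb[1]:pb[3],pb[0]:pb[2]]=1
    m&=(W[...,2]>6)&(W[...,2]<14);P=W[m];
    (c,r)=cv2.minEnclosingCircle(P[:,:2].astype(np.float32)); print("pad",len(P),P.min(0),P.max(0),c,r)
    m=np.isfinite(W[...,2])&(W[...,2]>25); 
    for nm,b in (("bottle",(315,165,350,210)),("car",(205,195,305,290)),("carY",(350,180,440,275)),("brush",(190,310,240,395)),("wheel",(425,315,480,370))):
        if n=="top":
            q=np.zeros_like(m);q[b[1]:b[3],b[0]:b[2]]=1;P=W[q&(W[...,2]>12)];print(nm,P.min(0),P.max(0))
cv2.imwrite("pics/crop1.png",cv2.resize(np.hstack([T["f"][180:360,205:345],S["f"][165:345,300:440]])[:,:,::-1],None,fx=2.8,fy=2.8,interpolation=cv2.INTER_CUBIC))
E
```

```text
tagB top 345 mean [608.4 176.8  69.1] ctr [607.1 174.6  67.3] size (77.35079193115234, 81.28386688232422) n [-0.4 -0.5  0.8] tilt 35.273102341341556 yaw up 0.8987605925814475 px ((261.7608337402344, 250.36184692382812), (29.96905517578125, 33.2838134765625), 39.47245788574219)
tagB scene 398 mean [612.6 172.8  67.6] ctr [608.6 172.2  65.6] size (82.28080749511719, 82.33125305175781) n [-0.4 -0.4  0.8] tilt 34.750247856371885 yaw up 0.9051101320900204 px ((389.7840270996094, 248.6183624267578), (27.923080444335938, 39.9230842590332), 22.61986541748047)
tagY top 316 mean [ 638.9 -172.6   68.5] ctr [ 639.1 -173.9   67.8] size (83.45153045654297, 78.810546875) n [-0.3 -0.5  0.8] tilt 34.933610865362674 yaw up 0.9793961973276267 px ((408.3382263183594, 237.89706420898438), (26.69038200378418, 34.89690399169922), 32.47119140625)
tagY scene 328 mean [ 643.3 -179.8   65. ] ctr [ 641.1 -177.1   65.8] size (78.80401611328125, 82.18276977539062) n [-0.3 -0.5  0.8] tilt 34.54013494012028 yaw up 1.0013644970280335 px ((240.4489288330078, 298.1094970703125), (23.379526138305664, 40.77824020385742), 25.01689338684082)
top orange 139 [438.8  31.6  20.8] [491.6  86.4  67.9] [459.6  69.6  45.1]
greentop 99 [467.7  56.6 171.9] [457.6  45.9 167.3] [479.3  67.6 177. ]
pad 867 [403.9   1.2   6. ] [532.3 132.8  14. ] (467.3905029296875, 65.70271301269531) 86.76005554199219
bottle [728.2 -32.6  12.3] [788.   36.6 168.4]
car [529.3 101.3  12. ] [748.9 290.1 158.5]
carY [ 561.5 -243.7   12. ] [797.  -45.4 157.4]
brush [282.3 246.5  12.2] [456.3 331.7  30.1]
wheel [ 334.6 -334.5   12. ] [ 441.9 -235.    34.8]
scene orange 424 [452.2  23.6   7.4] [501.7  87.6  76.7] [485.9  51.2  41.1]
greentop 61 [468.2  55.1 170.2] [456.6  45.1 166.6] [477.4  65.3 173.9]
pad 646 [413.7   8.7   6. ] [518.9 117.9  13.9] (464.7213439941406, 63.052040100097656) 55.025550842285156
```

View pics/crop1.png

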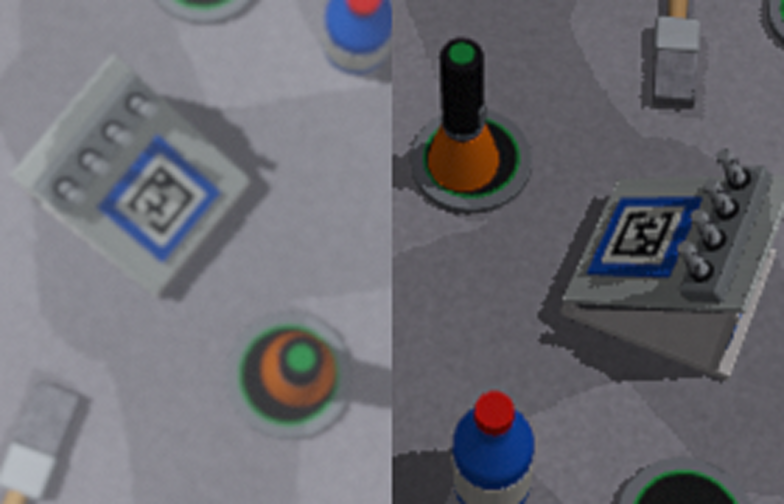

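Crop: the reader stands on its pad, and the blue-framed tag lies on the low half of the left carrier. Both cameras agree within 3 mm: tag_blue ≈ (608,173.5,66.5), tilt 35°, uphill yaw ≈ 0.90, and the height matches the given 66 mm. The reader's top is at (468,56,170), also as expected. I'll turn the tool so its jaw axis lies in the tilt plane (yaw 0.902, turn −2.173 rad about tool z), then translate.

```bash
python3 -m inch '[0,0,0,0,0,-0.0266,0,0,0,0,0,-0.0266,0,0,0,0,0,-0.0266,0,0,0,0,0,-0.0266,0,0,0,0,0,-0.0266,0,0,0,0,0,-0.0266,0,0,0,0,0,-0.0266,0,0,0,0,0,-0.0266,0,0,0,0,0,-0.0266,0,0,0,0,0,-0.0266]' 85 60
python3 -m inch '[0,0,0,0,0,-0.0266,0,0,0,0,0,-0.0266,0,0,0,0,0,-0.0266,0,0,0,0,0,0]'
```

```text
time: 1.35
ee_pos: [177.2, -573.0, 230.8]
tcp_rot: [-3.141, -0.0, 0.406]
contact_force: [0.1, -0.1, 0.7]
grip_width: 85.0
time: 1.85
ee_pos: [177.2, -573.1, 230.9]
tcp_rot: [-3.141, -0.0, 0.901]
contact_force: [-0.4, -0.2, -0.2]
grip_width: 84.8
```

```bash
python3 -m inch '[0.0963,-0.0231,0,0,0,0,0.0963,-0.0231,0,0,0,0,0.0963,-0.0231,0,0,0,0,0.0963,-0.0231,0,0,0,0,0.0963,-0.0231,0,0,0,0,0.0963,-0.0231,0,0,0,0,0.0963,-0.0231,0,0,0,0,0.0963,-0.0231,0,0,0,0,0.0963,-0.0231,0,0,0,0,0.0963,-0.0231,0,0,0,0]'
python3 -m inch '[0.0963,-0.0231,0,0,0,0,0.0963,-0.0231,0,0,0,0,0.0963,-0.0231,0,0,0,0,0.0963,-0.0231,0,0,0,0,0,0,0,0,0,0,0,0,0,0,0,0]'
```

```text
time: 3.1
ee_pos: [385.7, -122.5, 231.3]
tcp_rot: [3.141, 0.0, 0.897]
contact_force: [0.6, -0.2, 0.4]
grip_width: 84.8
time: 3.85
ee_pos: [468.2, 55.6, 231.1]
tcp_rot: [-3.141, 0.001, 0.9]
contact_force: [0.2, 0.9, 1.3]
grip_width: 85.2
```

```bash
python3 -m inch '[0,0,0.03,0,0,0,0,0,0.03,0,0,0,0,0,0.03,0,0,0,0,0,0.03,0,0,0,0,0,0.03,0,0,0,0,0,0.03,0,0,0,0,0,0.03,0,0,0,0,0,0.03,0,0,0,0,0,0,0,0,0]'; python3 - <<'E'
from h import *
f,W=cam("scene"); save("grip",cv2.resize(f[90:290,240:440],None,fx=2.5,fy=2.5))
E
```

```text
time: 4.97
ee_pos: [467.6, 55.9, 109.9]
tcp_rot: [-3.14, 0.001, 0.902]
contact_force: [-0.5, 0.5, -1.1]
grip_width: 84.7
```

View pics/grip.png

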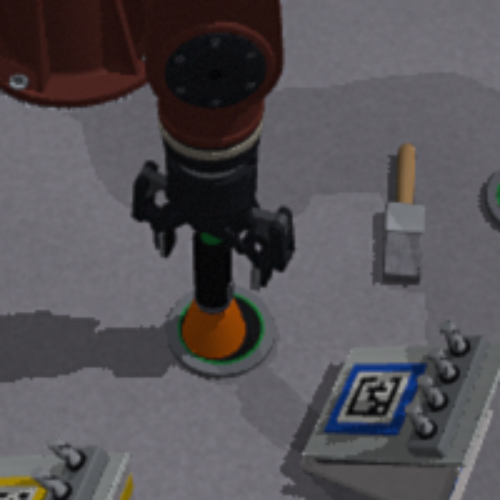

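The open fingers straddle the handle at about (212,255) in the crop, and the reader is still upright on the pad. Closing the gripper.

```bash
python3 -m inch '[0,0,0,0,0,0,0,0,0,0,0,0,0,0,0,0,0,0,0,0,0,0,0,0,0,0,0,0,0,0,0,0,0,0,0,0,0,0,0,0,0,0,0,0,0,0,0,0]' 25 70
python3 -m inch '[0,0,-0.01,0,0,0,0,0,-0.02,0,0,0,0,0,-0.03,0,0,0,0,0,-0.03,0,0,0,0,0,-0.03,0,0,0,0,0,-0.03,0,0,0,0,0,-0.03,0,0,0,0,0,0,0,0,0]'
python3 - <<'E'
from h import *
np.set_printoptions(precision=1,suppress=True)
for n in("top","scene"):
    f,W=cam(n); save("lift_"+n,f)
    m=(np.abs(W[...,0]-468)<70)&(np.abs(W[...,1]-56)<70)&(W[...,2]>60)
    m&=blob(f,W,(0,0,640,480),(5,15),150,60); P=W[m]; print(n,len(P),P.min(0) if len(P) else 0,P.max(0) if len(P) else 0)
    vv,uu=np.nonzero(m); print(uu.min(),uu.max(),vv.min(),vv.max()) if len(P) else 0
E
```

```text
time: 6.02
ee_pos: [468.8, 55.6, 111.9]
tcp_rot: [3.141, -0.0, 0.902]
contact_force: [-2.3, -1.0, 4.8]
grip_width: 34.8
time: 7.02
ee_pos: [469.2, 55.7, 202.7]
tcp_rot: [3.14, -0.001, 0.902]
contact_force: [0.3, -0.3, -2.9]
grip_width: 34.8
top 0 0 0
scene 498 [462.3  24.5  99.3] [516.3  87.7 576.4]
312 352 26 212
```

```bash
python3 -m inch '[0.0258,0.0179,-0.0225,0,0,0,0.0258,0.0179,-0.0225,0,0,0,0.0258,0.0179,-0.0225,0,0,0,0.0258,0.0179,-0.0225,0,0,0,0,0,0,0,0,0]'
python3 -m inch '[0,0,0,0,0.0122,0,0,0,0,0,0.0122,0,0,0,0,0,0.0122,0,0,0,0,0,0.0122,0,0,0,0,0,0.0122,0,0,0,0,0,0.0122,0,0,0,0,0,0.0122,0,0,0,0,0,0.0122,0,0,0,0,0,0,0,0,0,0,0,0,0,0]'
cat > chk.py <<'E'
from h import *
np.set_printoptions(precision=3,suppress=True)
s=status.state(); R=Ro.from_euler("xyz",s["tcp_rot"]).as_matrix(); p=s["ee_pos"]
th=np.radians(35);a=.902
n=np.array([-np.sin(th)*np.cos(a),-np.sin(th)*np.sin(a),np.cos(th)]); tag=np.array([608,173.5,66.5])
print("p",p,"tool z err",np.arccos(R[:,2]@-n)," rotvec units",R.T@np.cross(R[:,2],-n)/(2*np.pi))
print("to target, tool axes, units of 500:",R.T@(tag+151*n-p)/500, "q",s["qpos"])
E
python3 chk.py
```

```text
time: 7.75
ee_pos: [529.0, 74.2, 245.9]
tcp_rot: [-3.141, 0.0, 0.902]
contact_force: [-0.1, -0.6, -2.8]
grip_width: 34.8
p [529.019  74.185 245.911] tool z err 0.6111338990314206  rotvec units [-0.     0.091 -0.   ]
to target, tool axes, units of 500: [0.081 0.001 0.111] q [-0.106 -0.093 -0.074  1.59  -0.     0.563]schema error: expected a multiple of 6 numbers
```

```bash
python3 -m inch '[0,0,0,0,0.0122,0,0,0,0,0,0.0122,0,0,0,0,0,0.0122,0,0,0,0,0,0.0122,0,0,0,0,0,0.0122,0,0,0,0,0,0.0122,0,0,0,0,0,0.0122,0,0,0,0,0,0.0118,0,0,0,0,0,0,0,0,0,0,0,0,0,0]'
python3 chk.py
```

```text
p [529.019  74.185 245.911] tool z err 0.6111338990314206  rotvec units [-0.     0.091 -0.   ]
to target, tool axes, units of 500: [0.081 0.001 0.111] q [-0.106 -0.093 -0.074  1.59  -0.     0.563]schema error: expected a multiple of 6 numbers
```

```bash
python3 -m inch '[0,0,0,0,0.0122,0, 0,0,0,0,0.0122,0, 0,0,0,0,0.0122,0, 0,0,0,0,0.0122,0, 0,0,0,0,0.0122,0, 0,0,0,0,0.0122,0, 0,0,0,0,0.0122,0, 0,0,0,0,0.0118,0, 0,0,0,0,0,0, 0,0,0,0,0,0]'
python3 chk.py; python3 - <<'E'
from h import *
f,W=cam("scene"); save("tilt",cv2.resize(f[40:290,250:480],None,fx=2.2,fy=2.2))
E
```

```text
time: 9.0
ee_pos: [528.3, 74.0, 245.9]
tcp_rot: [-3.141, -0.609, 0.901]
contact_force: [-0.0, 0.4, -2.9]
grip_width: 34.9
p [528.27   73.972 245.892] tool z err 0.0021060567645555073  rotvec units [0. 0. 0.]
to target, tool axes, units of 500: [0.003 0.002 0.138] q [-0.456 -0.515 -0.521  1.418  0.593  0.258]
```

View pics/tilt.png

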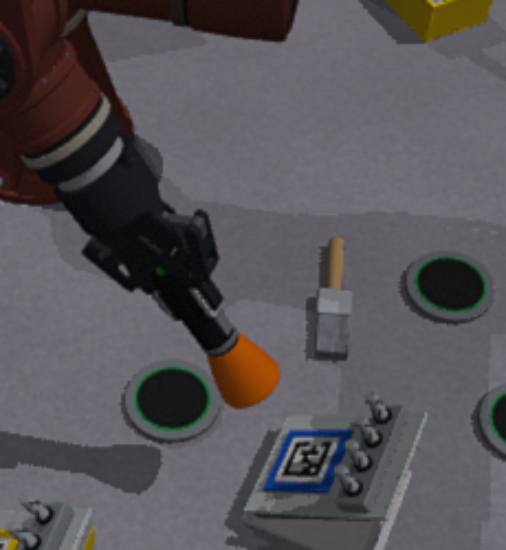

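The reader is rigid and in line with the tool, and it points at the blue tag at about (310,460) in the crop. Moving in along the tool axis and holding for about 2.4 s.

```bash
python3 -m inch '[0.0005,0.0003,0.02,0,0,0, 0.0005,0.0003,0.023,0,0,0, 0.0005,0.0003,0.025,0,0,0, 0.0005,0.0003,0.025,0,0,0, 0.0005,0.0004,0.025,0,0,0, 0.0005,0.0004,0.02,0,0,0, 0,0,0,0,0,0, 0,0,0,0,0,0]'
python3 chk.py; python3 - <<'E'
from h import *
np.set_printoptions(precision=1,suppress=True)
s=status.state(); R=Ro.from_euler("xyz",s["tcp_rot"]).as_matrix(); p=s["ee_pos"]
for n in("scene","top"):
    f,W=cam(n); save("aim_"+n,cv2.resize(f[150:300,290:450],None,fx=4,fy=4) if n=="scene" else f)
    m=blob(f,W,(0,0,640,480),(5,15),150,60)&(np.linalg.norm(W-(p+70*R[:,2]),axis=-1)<60); L=(W[m]-p)@R
    print(n,len(L),"hood tool frame min/max",np.percentile(L,1,0),np.percentile(L,99,0))
    m=blob(f,W,(0,0,640,480),(50,80),60,40)&(np.hypot(W[...,0]-468,W[...,1]-60)<70)&(W[...,2]<20)
    Q=W[m]; 
    if len(Q)>20: print("ring",len(Q),cv2.fitEllipse(Q[:,:2].astype(np.float32)),Q[:,2].mean())
E
```

```text
time: 10.05
ee_pos: [554.8, 105.3, 190.9]
tcp_rot: [3.141, -0.611, 0.902]
contact_force: [0.8, -0.4, -3.0]
grip_width: 34.0
p [554.762 105.349 190.92 ] tool z err 0.0005007491514539277  rotvec units [0. 0. 0.]
to target, tool axes, units of 500: [-0.001 -0.001  0.001] q [-0.363 -0.467 -0.59   1.24   0.578  0.368]
scene 618 hood tool frame min/max [-13.2 -16.5  42.2] [ 30.1  31.  100.1]
ring 178 ((463.1087341308594, 63.64607620239258), (83.98646545410156, 85.27568054199219), 42.955291748046875) 10.055870251838972
top 379 hood tool frame min/max [  3.2 -28.7  41.6] [32.1 22.1 95.6]
ring 170 ((462.7769775390625, 65.30502319335938), (82.49283599853516, 82.96642303466797), 18.107433319091797) 11.680920988824074
```

View pics/aim_scene.png

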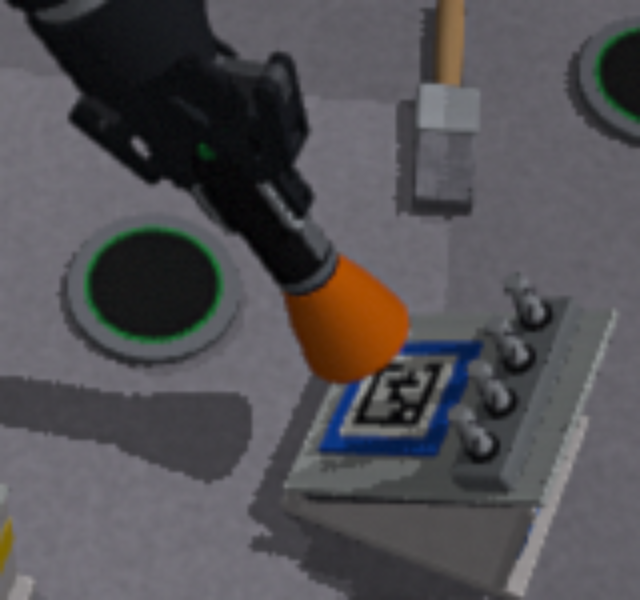

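The reader hovers square over the blue tag. The hood's far rim is 100 mm from the TCP with a radius of about 31 mm, so it hasn't slipped. The bare pad's centre is (463,64.5), so I'll set the reader down there. Holding 2.5 s, then backing off.

```bash
python3 -m inch '[0,0,0,0,0,0,0,0,0,0,0,0,0,0,0,0,0,0,0,0,0,0,0,0,0,0,0,0,0,0,0,0,0,0,0,0,0,0,0,0,0,0,0,0,0,0,0,0,0,0,0,0,0,0,0,0,0,0,0,0]'
python3 -m inch '[0,0,0,0,0,0,0,0,0,0,0,0,0,0,0,0,0,0,0,0,0,0,0,0,0,0,0,0,0,0,0,0,0,0,0,0,0,0,0,0,0,0,0,0,0,0,0,0,0,0,0,0,0,0,0,0,0,0,0,0]'
python3 chk.py
python3 -m inch '[0,0,-0.02,0,0,0, 0,0,-0.025,0,0,0, 0,0,-0.025,0,0,0, 0,0,-0.025,0,0,0, 0,0,-0.025,0,0,0, 0,0,-0.02,0,0,0, 0,0,0,0,0,0]'
python3 -m inch '[0,0,0,0,-0.0122,0, 0,0,0,0,-0.0122,0, 0,0,0,0,-0.0122,0, 0,0,0,0,-0.0122,0, 0,0,0,0,-0.0122,0, 0,0,0,0,-0.0122,0, 0,0,0,0,-0.0122,0, 0,0,0,0,-0.0118,0, 0,0,0,0,0,0, 0,0,0,0,0,0]'
python3 - <<'E'
from h import *
s=status.state(); R=Ro.from_euler("xyz",s["tcp_rot"]).as_matrix(); print(R.T@(np.array([464.,63,130])-s["ee_pos"])/500,s["tcp_rot"])
E
```

```text
time: 11.4
ee_pos: [554.7, 105.4, 190.6]
tcp_rot: [3.142, -0.611, 0.902]
contact_force: [0.1, 0.4, -3.4]
grip_width: 34.8
time: 12.65
ee_pos: [554.7, 105.4, 190.6]
tcp_rot: [3.142, -0.611, 0.902]
contact_force: [0.7, 0.1, -3.9]
grip_width: 34.6
p [554.654 105.441 190.602] tool z err 0.00030138690022219145  rotvec units [0. 0. 0.]
to target, tool axes, units of 500: [-0.001 -0.001  0.001] q [-0.363 -0.467 -0.59   1.24   0.578  0.368]
time: 13.52
ee_pos: [530.0, 73.4, 248.7]
tcp_rot: [3.14, -0.611, 0.902]
contact_force: [0.4, -0.8, -3.6]
grip_width: 34.8
time: 14.78
ee_pos: [529.7, 74.2, 247.6]
tcp_rot: [-3.141, -0.001, 0.902]
contact_force: [0.2, -0.4, -3.8]
grip_width: 34.4
[-0.09935672 -0.08908893  0.23507485] [-3.14093544e+00 -1.34066237e-03  9.01919688e-01]
```

```bash
python3 -m inch '[-0.0199,-0.0178,0,0,0,0, -0.0199,-0.0178,0,0,0,0, -0.0199,-0.0178,0,0,0,0, -0.0199,-0.0178,0,0,0,0, -0.0199,-0.0178,0,0,0,0, 0,0,0,0,0,0]'
python3 -m inch '[0,0,0.04,0,0,0, 0,0,0.04,0,0,0, 0,0,0.04,0,0,0, 0,0,0.04,0,0,0, 0,0,0.04,0,0,0, 0,0,0.035,0,0,0, 0,0,0,0,0,0, 0,0,0,0,0,0]'
python3 - <<'E'
from h import *
np.set_printoptions(precision=1,suppress=True)
p=status.state()["ee_pos"]
f,W=cam("scene"); save("over",cv2.resize(f[130:260,260:400],None,fx=4,fy=4))
m=blob(f,W,(0,0,640,480),(5,15),150,60)&(np.hypot(W[...,0]-464,W[...,1]-63)<60)&(W[...,2]<110)
P=W[m]; print(p,np.percentile(P,[0,2,98],0))
for z in range(30,90,10):
    q=P[np.abs(P[:,2]-z)<5]; print(z,len(q),q[:,1].min(),q[:,1].max(),q[:,0].max())
E
```

```text
time: 15.52
ee_pos: [463.6, 62.2, 248.2]
tcp_rot: [3.141, -0.002, 0.901]
contact_force: [1.0, 0.3, -3.2]
grip_width: 34.6
time: 16.52
ee_pos: [464.3, 62.5, 131.1]
tcp_rot: [3.141, -0.0, 0.902]
contact_force: [-0.1, -0.5, -3.5]
grip_width: 34.8
[464.3  62.5 131.1] [[449.7  30.9   7.8]
 [457.8  32.9  12.8]
 [494.4  89.   87.3]]
30 18 34.729733271011824 83.64869383730984 495.4969559839676
40 79 30.91160138648719 91.52856177159464 497.27719297273114
50 76 32.904481725406725 89.99091002948605 494.9828075777184
60 73 34.295537330274726 87.50261265025745 491.5520919927894
70 77 36.12976298779372 85.88282913038859 491.2758019476554
80 80 39.75719405676734 83.34377754755855 487.36450134336377
```

View pics/over.png

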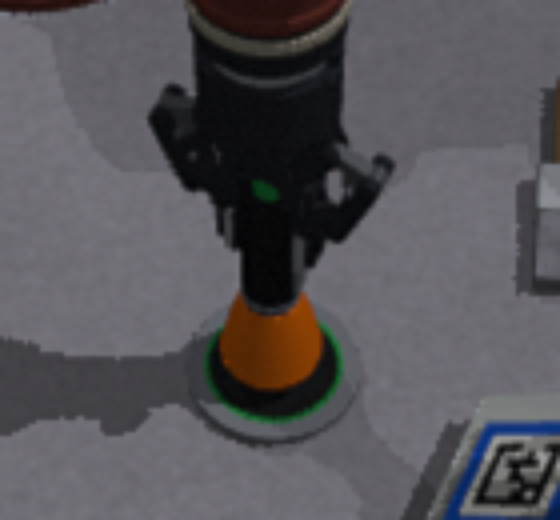

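The reader is upright above the middle of the pad (mouth ≈ 30 mm up, axis ≈ (464,62)). Lowering slowly.

```bash
python3 -m inch '[0,0,0.008,0,0,0, 0,0,0.008,0,0,0, 0,0,0.008,0,0,0, 0,0,0.006,0,0,0, 0,0,0.004,0,0,0, 0,0,0,0,0,0]'
python3 -m inch '[0,0,0.001,0,0,0, 0,0,0.001,0,0,0, 0,0,0.001,0,0,0, 0,0,0.001,0,0,0, 0,0,0,0,0,0, 0,0,0,0,0,0]'
python3 -m inch '[0,0,0.001,0,0,0, 0,0,0.001,0,0,0, 0,0,0,0,0,0, 0,0,0,0,0,0]'
```

```text
time: 17.32
ee_pos: [463.9, 62.5, 113.3]
tcp_rot: [-3.141, 0.0, 0.902]
contact_force: [0.4, 1.0, -3.3]
grip_width: 34.9
time: 18.08
ee_pos: [464.2, 62.4, 112.0]
tcp_rot: [3.141, -0.0, 0.902]
contact_force: [-2.7, -1.0, 5.1]
grip_width: 34.8
time: 18.58
ee_pos: [464.4, 62.3, 111.9]
tcp_rot: [3.14, -0.0, 0.902]
contact_force: [-4.8, -1.3, 13.1]
grip_width: 35.1
```

Contact felt at about 13 N. I'll ease off by 0.75 mm, then open the gripper.

```bash
python3 -m inch '[0,0,-0.001,0,0,0, 0,0,-0.0005,0,0,0, 0,0,0,0,0,0, 0,0,0,0,0,0]'
python3 -m inch '[0,0,0,0,0,0,0,0,0,0,0,0,0,0,0,0,0,0,0,0,0,0,0,0,0,0,0,0,0,0,0,0,0,0,0,0,0,0,0,0,0,0,0,0,0,0,0,0]' 85
python3 -m inch '[0,0,-0.02,0,0,0, 0,0,-0.03,0,0,0, 0,0,-0.04,0,0,0, 0,0,-0.04,0,0,0, 0,0,-0.04,0,0,0, 0,0,-0.04,0,0,0, 0,0,-0.04,0,0,0, 0,0,0,0,0,0,0,0,0,0,0,0]'
python3 - <<'E'
from h import *
np.set_printoptions(precision=1,suppress=True)
for n in("scene","top"):
    f,W=cam(n)
    if n=="scene": save("end",cv2.resize(f,None,fx=1.2,fy=1.2))
    m=blob(f,W,(0,0,640,480),(50,80),60,40)&(np.hypot(W[...,0]-464,W[...,1]-63)<30)&(W[...,2]>130)&(W[...,2]<200)
    print(n,m.sum(),W[m].mean(0) if m.any() else 0)
    m=blob(f,W,(0,0,640,480),(5,15),150,60)&(np.hypot(W[...,0]-464,W[...,1]-63)<60)&(W[...,2]<110)
    print("hood",m.sum(),np.percentile(W[m],[2,98],0) if m.any() else 0)
E
```

```text
time: 19.08
ee_pos: [464.3, 62.4, 111.9]
tcp_rot: [3.141, -0.0, 0.902]
contact_force: [-3.1, -0.6, 7.3]
grip_width: 34.7
time: 20.08
ee_pos: [464.0, 62.5, 111.2]
tcp_rot: [3.141, 0.0, 0.902]
contact_force: [-0.1, -0.2, 0.8]
grip_width: 85.3
time: 21.2
ee_pos: [463.9, 62.5, 235.8]
tcp_rot: [-3.141, 0.0, 0.902]
contact_force: [0.2, -0.5, -0.8]
grip_width: 85.2
scene 62 [463.9  61.6 170.4]
hood 428 [[458.   32.4  10.8]
 [494.8  89.9  68.7]]
top 0 0
hood 0 0
```

View pics/end.png

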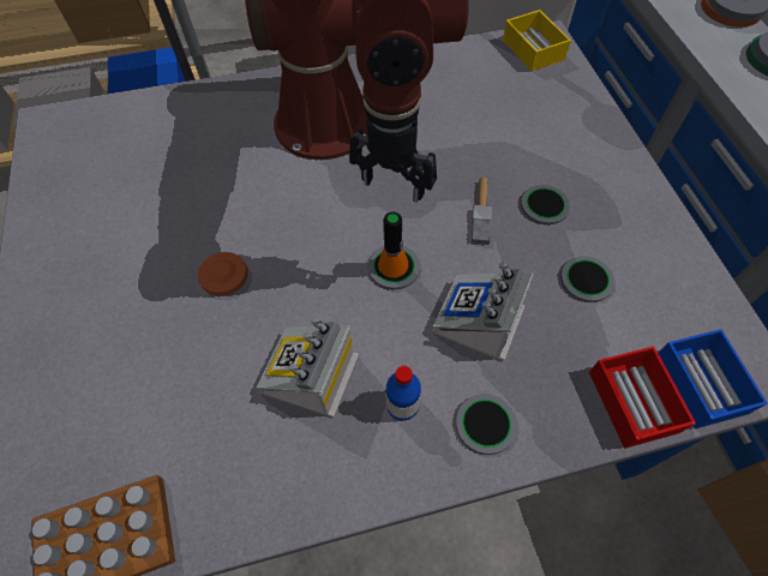

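The reader stands upright on its pad at (393,250) in the picture, its top at (464,62,170). The gripper is clear and nothing else has moved. Handing in.

```bash
python3 -c "
from cell import env
print(env.sign_off())"
```

```text
the job is handed in; nothing more can be done
None
```

I picked up the reader, aimed it at the blue-framed tag, held it there for about 2.5 s, set it back on its charging pad and let go. The job was handed in at about 21 s; sign-off gives no verdict.

- **Aim:** while holding, the tool was within 1 mm of the computed pose and 0.001 rad of the computed tag normal. The hood measured in line with the tool, so it had not slipped. The two cameras agreed on the tag's position within about 3 mm.
- **Placing:** contact with the pad peaked at about 17 N change in wrist force. Afterwards the scene camera showed the reader's top at (464, 62, 170) mm, upright and about 2–3 mm from the measured pad centre (463, 64.5).
- **Surroundings:** the gripper was open and about 65 mm above the reader. By eye in the last picture, the bottle, wheel and brush had not moved.
- **What did not go cleanly:** one row list was refused twice for a wrong count of numbers, with no motion. The top camera could not see the reader in the last check, because the arm hid it, so the final check rests on the scene camera alone.

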